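# Push a sample cap home in the V gauge

### The arm

A 7-joint arm with a two-finger parallel gripper is mounted at the origin on a cart in front of the work surface, level with it; the furniture and walls round the work are solid. World frame = base frame: x ahead of the robot, y to its left, z up, the work surface at z = 0. Lengths are in m, angles in rad, forces in N, time in s.
With the tool pointing down it reaches from about 0.4 to 0.85 m from the base axis. Payload 10.4 kg.
Tool frame: the origin (TCP) lies at the very end of the fingers, on their centre line; the grasp point (between the pads) lies 19 mm behind it; z points along the fingers, y is the direction in which the jaws open and shut (so a half turn about z gives the same grasp; the last joint's range is limited). The gripper opens to 87 mm and grips with 3 to 60 N. Pads are 19 mm wide; open, the fingers measure 117 mm over their backs; the gripper's body (75 mm by 190 mm) begins 51 mm behind the grasp point.
Start: joints at [1.138, 0.332, -0.065, 1.46, 0.022, 1.35, -0.088], TCP at [0.249, -0.573, 0.223] pointing down, gripper open.
Joint ranges: [-2.6, 2.6], [-0.5, 2.12], [-1.47, 1.34], [0.16, 2.42], [-1.27, 4.41], [0.06, 2.06], [-2.6, 2.6]. Speed limits (rad/s): [2.22, 2.22, 2.79, 2.79, 3.14, 3.14, 3.14].

### API

Orientations are given as a rotation vector (axis times angle).
In Python, from workcell import bot gives the robot as it stands. The module is installed in compiled form; this text tells all that it offers.
- The arm moves only by the tool move_arm, never from a script. Its argument "steps" is a list that holds one entry, the list of rows, each a list of 6 numbers: the shift along the tool's x, y, z in units of 30 mm (1.0 is 30 mm), then the turn, a rotation vector about the tool's x, y, z in units of 6 degrees (1.0 is 6 degrees). A call has 1 to 10 rows; each row is the pose to reach, as a shift and turn from the pose measured when the call began, along the tool's axes at that moment; what a row does not reach only later rows make up. A row lasts 1/12 s, in which the tool goes at most 41.7 mm and 7.16 degrees, less where a joint would pass 70% of its speed; a pose out of reach is approached as far as the arm can. A call with a gripper value outside its range is refused whole. "gripper" is the opening in per cent of the stroke, from 0 (shut) to 100 (fully open), set as the call begins (left out, the last holds). The fingers move at their own pace and stop on an object; "squeeze" is the grip in N (left out, the last holds). Time passes only in rows, so rows that repeat a pose let the fingers close. It gives the time, the measured TCP pose, the force and the opening at its end, in the units of the state.
- bot.observe(): the state, without advancing time (a new reading comes with each control period).
- bot.grab_frame(name): name is "scene" or "top" or "wrist"; returns a dict with "image" (480x640x3 uint8, blue, green, red), "range_z" (480x640 float32, m along the optical axis (not along the pixel's ray), 0 where there is no reading), "camera_matrix" (3x3 intrinsics, pixels), "world_from_camera" (4x4, takes a point from camera to world coordinates). Camera axes: x right, y up, looking along -z (the intrinsics and any distortion apply to the point x, -y, -z); pixel columns grow to the right and rows downward; lengths in m; the calibration is good to about 2 mm. A picture is of the moment at which its call begins.
- bot.close_job(): hands the job in, once; it reports no verdict.
Trained networks look in a picture, given as the dict that the camera call returned (one of the last four; its "shot" number tells which), for a name from the list of things; names that differ only in an ending like _2 or _b are one class to them, and where a whole thing is asked for, a point or a joint stands for the part that bears it (a point fixed in the world has none). Each returns a list of dicts, best first, with "conf" (0 to 1); they miss things now and then, are a little off and sometimes report something else, mostly with a low value. They report only what shows in the picture. A call takes as long as a camera call.
- bot.masks_of(picture, target): "mask" (480x640 bool, what is visible of it) and "extent" ([left, top, right, bottom] in pixels, round what is visible of it).
- bot.place_of(picture, target): "position" ([column, row] in pixels: a listed point, or the origin of a listed thing).
The state is a dict: "t": time; "joint_positions": joint angles; "joint_vel": joint speeds; "tau": joint torques, N m; "tcp_pos": TCP position; "tool_rot": TCP orientation; "contact_force": force on the tool from outside, world axes, zero at the start; "ft_torque": the same for the moment, N m; "opening": finger opening in m.
Only numpy, scipy, OpenCV 4.12 (cv2) and the standard library are available. Lean on these libraries where they do the work, as an engineer would, in place of code of your own. Each camera call takes 0.05 s, during which the arm holds its last target.

### The job

Check the round sample cap on the V gauge: stand it on the gauge's plate in front of the flared mouth with its drain stub pointing back out, then slide it in between the guides, past the two spring plungers, until it is fully home in the V and the dial gauge's spindle is pressed in. The gauge is a delicate instrument, so push gently and by feel, and give way where the guides want to centre the cap. Disturb nothing else, and leave the cap seated there with its stub still pointing out of the mouth and your hand clear.

Things in the scene. Friction and masses are not known exactly. Their poses are not given: they have to be found in the camera images.
- gauge_base: Dark steel plate of the V gauge, 227 x 116 x 10 mm, lying fixed on the bench. Origin on its underside; x = direction of pushing, into the gauge; y to the left; it reaches from x -105 to +122 mm and y -58 to +58 mm. Bare at the robot's end; farther on it carries a grey head: two converging guides 22 mm high and a dial gauge behind them. More than about 20 N of push damages the gauge.
- head_zero (a point): Point on the plate's top (10 mm over the underside) at the plate's x = y = 0. It marks the axis of a seated cap only roughly: the head is clamped in slots up to 10 mm nearer or farther (x) and up to 2 mm aside (y), square to the plate. That offset is not measured: find the seat by feel. The guides are rigid; give way to the side force while pushing, or the cap jams on a cheek.
- mouth (a point): Middle of the flared mouth on the plate's top if the head stood at zero: 53 mm before the seated axis, 87 mm wide between the cheeks (12 mm thick). The cheeks converge at 25 deg each to a throat 63.4 mm wide (28 mm before the seated axis); beyond it a 100 deg V stops the cap. To let go of the cap with fingers at its sides, set it with its axis 25 mm or so before this point.
- sample_cap: Loose round aluminium sample cap, 61.8 mm diameter, 36 mm high, 0.26 to 0.42 kg, standing upright on the bench between robot and gauge. Origin on the underside, 9.5 mm off the axis towards the stub; z up; its -y points along the brass drain stub. Grip it across the body, square to the stub. Once standing on the plate it slides with 1 to 3 N.
- cap_axis (a point): Centre of the cap's underside, on its axis.
- stub_end (a point): Free end of the cap's brass drain stub: 9 mm thick, sticks out 19 mm from the cap's side, 21.5 mm above its underside. When pushing, set the fingertips on the cap's side to the left and right of it (about 32 mm apart), not on the stub.
- dial_gauge_spindle (a joint): Travel of the dial gauge's spindle in m, sprung outward with 1 N. 0 = free; about 0.005 with the cap fully home on both faces of the V; 0.0042 or less means it leans on one face only: rock it sideways 1 to 2 mm while pressing. From 43 mm before home two ball-nosed spring plungers in the throat walls resist: 4 to 9 N takes the cap past them, then the force drops, and rises steeply at the seat (10 to 13 N beds it).
- fitting_1: Brass hose fitting lying on the bench to the left, 22 x 47 x 19 mm, loose; leave it alone. Origin under its centre.
- tin: Round white-metal moisture tin, 64 mm diameter, 34 mm high, loose, on the bench to the left; leave it alone. Origin under its centre.

How it is judged:
On the way:
1. the cap stands upright on the gauge's plate in front of the throat (z of cap_axis in the frame of gauge_base between 0.008 and 0.0125 m and angle between sample_cap's own z axis and vertical below 0.06 rad and x of cap_axis in the frame of gauge_base between -0.115 and -0.055 m and y of cap_axis in the frame of gauge_base between -0.03 and 0.03 m), for 0.2 s.
At the end, for the whole second after the job is handed in: Cap upright on the plate, home in the V and at rest; spindle pressed in over 4.2 mm; cap axis within 13 mm along and 5 mm aside of the plate's zero point; drain stub pointing back out of the mouth (its end 30 mm or more before the zero point, within 21 mm of the centre line) (value of joint dial_gauge_spindle above 0.0042 m and z of cap_axis in the frame of gauge_base between 0.008 and 0.0125 m and angle between sample_cap's own z axis and vertical below 0.06 rad and x of cap_axis in the frame of gauge_base between -0.013 and 0.013 m and y of cap_axis in the frame of gauge_base between -0.005 and 0.005 m and x of stub_end in the frame of gauge_base below -0.03 m and y of stub_end in the frame of gauge_base between -0.021 and 0.021 m and linear speed of sample_cap below 0.01 m/s); the robot touches nothing.
It fails at once if the gauge is overloaded: contact forces between cap and guides add up to over 38 N (about 20 N of push), or the hand presses on the gauge with over 30 N ((contact force between sample_cap and gauge_base above 38 N and x of cap_axis in the frame of gauge_base above -0.055 m) or contact force between the fingers and gauge_base above 30 N).
It fails at once if the brass fitting or the tin is moved more than 15 mm (distance of any of fitting_1, tin from where it was at the start of the episode above 0.015 m).
It also fails if it takes over 67 s, if anything falls off the work surface, if the arm or the gripper's body presses on something with over 40 N, if the wrist force passes 120 N, or if a joint passes its speed limit or range.

## Working session

There is one attempt and no reset: what is moved stays moved. The work goes in short steps, Python scripts to look and compute and a tool call to move; the robot and the scene stay as the last step left them, time stands still between calls to the robot, and variables do not carry over. Pictures are saved under pics/ and viewed, and the job is handed in when it is done.

Besides the shell and the picture viewer there is one more tool, called after "Call:" by a JSON object that holds its "op" and its "data". move_arm: Moves the arm, as the interface text tells. Its arguments: {"type":"object","properties":{"steps":{"type":"array","items":{"type":"array","items":{"type":"array","items":{"type":"number"}}}},"gripper":{"type":"number"},"squeeze":{"type":"number"}},"required":["steps"]}

```bash
mkdir -p pics; cat > h.py <<'E'
import numpy as np, cv2
from workcell import bot
from scipy.spatial.transform import Rotation as R
def world(p,px,z=None):
    K=p['camera_matrix'];T=p['world_from_camera']
    u,v=px
    d=np.array([(u-K[0,2])/K[0,0],-(v-K[1,2])/K[1,1],-1.0])
    if z is None:
        r=p['range_z'][int(round(v)),int(round(u))]; return T[:3,:3]@(d*r)+T[:3,3]
    w=T[:3,:3]@d; s=(z-T[2,3])/w[2]; return T[:3,3]+s*w
E
python3 - <<'E'
from h import *
o=bot.observe()
for k,v in o.items(): print(k,np.round(v,4))
for n in ['scene','top']:
    p=bot.grab_frame(n); cv2.imwrite(f'pics/{n}0.png',p['image'])
    print(n,np.round(p['world_from_camera'],3).tolist())
    for t,z in [('gauge_base',0),('head_zero',.01),('mouth',.01),('sample_cap',0),('cap_axis',0),('stub_end',.0215),('fitting_1',0),('tin',0)]:
        for d in bot.place_of(p,t)[:2]:
            print(t,round(d['conf'],2),np.round(d['position'],1),np.round(world(p,d['position'],z),4))
E
```

```text
t 0.0
joint_positions [ 1.1384  0.3329 -0.0647  1.4609  0.0216  1.3499 -0.0885]
joint_vel [-0.0005 -0.0001  0.0011  0.0005  0.0006 -0.0011 -0.0006]
tau [ 1.00000e-04 -6.23250e+01  2.45000e-02 -3.89892e+01 -6.12000e-02
  3.98000e-02  1.00000e-04]
tcp_pos [ 0.2488 -0.5729  0.2217]
tool_rot [-3.0745e+00 -6.3890e-01  6.0000e-04]
contact_force [-0.822  -1.0796  0.1858]
ft_torque [-0.0076  0.0098  0.0086]
opening 0.0871
scene [[-0.975, 0.122, -0.187, 0.319], [-0.223, -0.516, 0.827, 0.623], [0.004, 0.848, 0.531, 0.608], [0.0, 0.0, 0.0, 1.0]]
gauge_base 0.64 [293.6 223.4] [ 0.5995 -0.3407  0.    ]
head_zero 0.71 [290.1 225. ] [ 0.6001 -0.3172  0.01  ]
mouth 0.89 [320.4 225.1] [ 0.5404 -0.3309  0.01  ]
sample_cap 0.84 [407.1 234.7] [ 0.3668 -0.3508  0.    ]
cap_axis 0.61 [404.2 237.2] [ 0.3715 -0.3402  0.    ]
stub_end 0.79 [416.6 235.2] [ 0.3471 -0.3188  0.0215]
fitting_1 0.68 [292.2 226.1] [ 0.5994 -0.3298  0.    ]
fitting_1 0.53 [355.2 281. ] [ 0.4409 -0.176   0.    ]
tin 0.85 [332.7 324.8] [ 0.4555 -0.0537  0.    ]
top [[0.012, 0.987, -0.162, 0.369], [-0.999, 0.005, -0.044, -0.238], [-0.042, 0.162, 0.986, 0.901], [0.0, 0.0, 0.0, 1.0]]
gauge_base 0.73 [394.5 197.8] [ 0.5941 -0.3311  0.    ]
head_zero 0.76 [395.1 196.4] [ 0.5942 -0.3312  0.01  ]
mouth 0.9 [393.  223.4] [ 0.5445 -0.3269  0.01  ]
sample_cap 0.93 [401.7 325.1] [ 0.3652 -0.3411  0.    ]
cap_axis 0.75 [406.6 325.4] [ 0.3648 -0.3496  0.    ]
stub_end 0.92 [389.9 343.3] [ 0.3346 -0.3182  0.0215]
fitting_1 0.45 [299.8 281.6] [ 0.4397 -0.1608  0.    ]
tin 0.68 [241.7 273.3] [ 0.4538 -0.0555  0.    ]
tin 0.48 [394.6 197.4] [ 0.5948 -0.3313  0.    ]
```

View pics/top0.png

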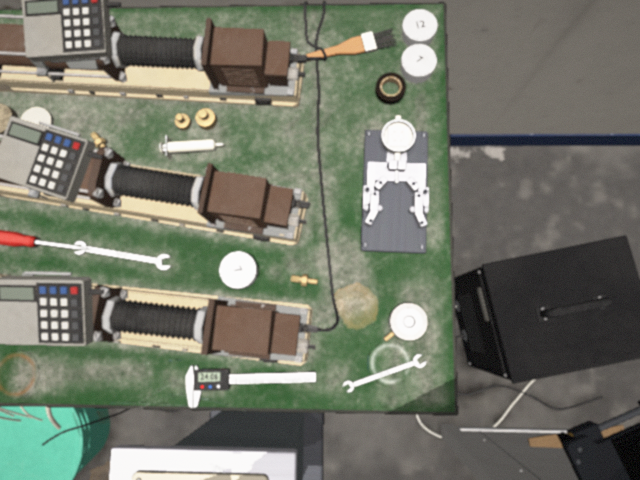

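View pics/scene0.png

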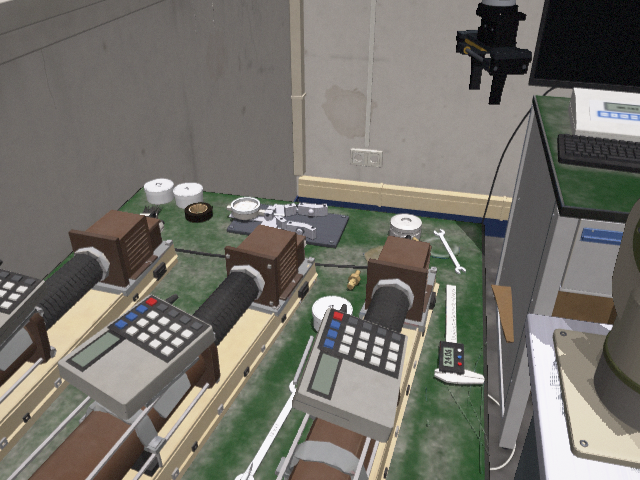

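The top view shows the plate at columns 362–428 and rows 130–251. The cap is at (409,321) with its stub pointing lower-left to (388,338), and the tin and fitting are well to the left. Next I'll refine the plate and cap poses using masks and depth.

```bash
python3 - <<'E'
from h import *
p=bot.grab_frame('top')
K=p['camera_matrix'];T=p['world_from_camera']
def cloud(m):
    v,u=np.nonzero(m&(p['range_z']>0)); r=p['range_z'][v,u]
    d=np.stack([(u-K[0,2])/K[0,0],-(v-K[1,2])/K[1,1],-np.ones(len(u))],1)*r[:,None]
    return d@T[:3,:3].T+T[:3,3]
for t in ['gauge_base','sample_cap','tin','fitting_1']:
    for d in bot.masks_of(p,t)[:2]:
        c=cloud(d['mask']); print(t,round(d['conf'],2),d['extent'],len(c),'z pct',np.round(np.percentile(c[:,2],[5,50,95]),4))
        if d['conf']<.4: continue
        if t=='gauge_base':
            q=c[np.abs(c[:,2]-.01)<.008]
            r=cv2.minAreaRect((q[:,:2]*1000).astype(np.float32)); print(r, cv2.boxPoints(r))
            r=cv2.minAreaRect((c[:,:2]*1000).astype(np.float32)); print('all',r)
        if t=='sample_cap':
            q=c[c[:,2]>.028]; print(cv2.minEnclosingCircle((q[:,:2]*1000).astype(np.float32)))
            zz=np.median(q[:,2]);print(zz,len(q)); 
            s=c[(np.hypot(*(c[:,:2]-np.median(q[:,:2],0)).T)>.036)]; print('stub',s.mean(0),len(s),s[:,2])
im=cv2.resize(p['image'][110:360,330:460],None,fx=4,fy=4,interpolation=cv2.INTER_CUBIC)
cv2.imwrite('pics/topz.png',cv2.resize(im,(312,600)))
cv2.imwrite('pics/topcap.png',cv2.resize(p['image'][285:365,365:450],None,fx=7,fy=7,interpolation=cv2.INTER_CUBIC))
E
```

```text
gauge_base 0.75 [362.8, 118.0, 428.9, 254.8] 8172 z pct [0.0091 0.0133 0.035 ]
((618.5424194335938, -332.9416809082031), (120.42848205566406, 252.01446533203125), 88.2322998046875) [[ 490.7377  -389.24026]
 [ 742.63226 -397.01425]
 [ 746.34717 -276.6431 ]
 [ 494.45258 -268.8691 ]]
all ((618.5347900390625, -333.1881103515625), (120.92155456542969, 252.01446533203125), 88.2322998046875)
sample_cap 0.8 [387.4, 303.1, 429.0, 340.3] 1217 z pct [0.0082 0.0355 0.039 ]
((371.6683044433594, -349.39764404296875), 30.93041229248047)
0.03597675463907041 1072
stub [ 0.35195318 -0.33316186  0.01119914] 48 [0.00229244 0.00282907 0.00365466 0.0019658  0.0042461  0.00285415
 0.00215887 0.00321375 0.00237416 0.00242372 0.00150934 0.0016986
 0.0015828  0.01350949 0.01548503 0.01176208 0.01419831 0.01197142
 0.01889979 0.01492268 0.01530598 0.0125785  0.0165462  0.01430233
 0.0146696  0.01760731 0.01210349 0.01317849 0.01512274 0.01443379
 0.01463521 0.01680078 0.0154663  0.00143904 0.01576185 0.01729507
 0.01466602 0.01557392 0.01472499 0.01322415 0.01540008 0.01664441
 0.01471564 0.0130004  0.01302163 0.01702246 0.01400715 0.01475887]
tin 0.83 [218.3, 251.9, 258.0, 287.0] 1064 z pct [0.0317 0.0352 0.0378]
fitting_1 0.58 [290.0, 276.3, 317.7, 285.5] 193 z pct [0.0078 0.0154 0.0209]
```

View pics/topz.png

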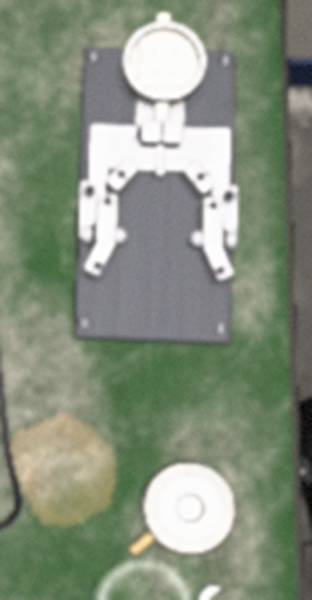

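View pics/topcap.png

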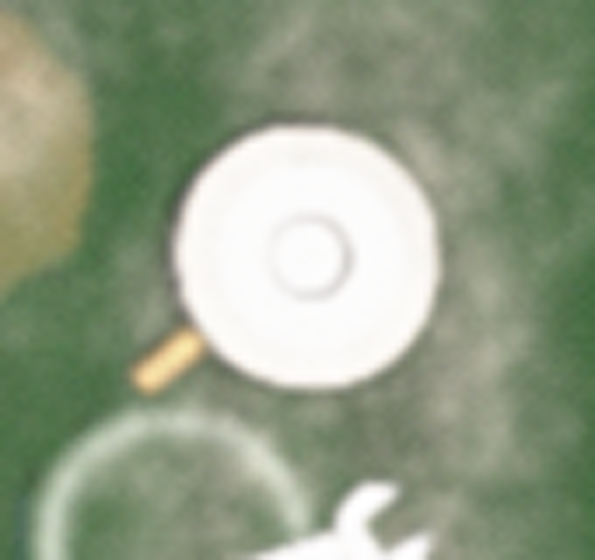

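```bash
python3 - <<'E'
from h import *
p=bot.grab_frame('top')
print('cap',world(p,(409,321.7),.036),'stub',world(p,(386.4,339.3),.0215))
a=world(p,(409,321.7),.036);b=world(p,(386.4,339.3),.0215);print(np.degrees(np.arctan2(b[1]-a[1],b[0]-a[0])),np.hypot(*(b-a)[:2]))
g=p['image'].astype(float).mean(2)
# dark plate threshold -> contour edges
hsv=cv2.cvtColor(p['image'],cv2.COLOR_BGR2HSV)
m=((hsv[...,1]<50)&(hsv[...,2]<120)).astype(np.uint8); mm=np.zeros_like(m); mm[120:262,352:438]=m[120:262,352:438]
L=[];Rr=[];B=[]
for v in range(205,246):
    u=np.nonzero(mm[v])[0]; L.append((u.min()-.5,v));Rr.append((u.max()+.5,v))
for u in range(368,422):
    v=np.nonzero(mm[:,u])[0]; B.append((u,v.max()+.5))
for n,e in(('L',L),('R',Rr),('B',B)):
    w=np.array([world(p,x,.01)[:2] for x in e]); vx,vy,x0,y0=cv2.fitLine(w.astype(np.float32),cv2.DIST_HUBER,0,.001,.001).ravel(); print(n,np.degrees(np.arctan2(vy,vx)),x0,y0)
for c in [(364.6,129.6),(427.9,131.7),(425.8,252.5),(361.7,250.4)]: print(world(p,c,.01))
E
```

```text
cap [ 0.37117202 -0.34922007  0.036     ] stub [ 0.34115741 -0.31237883  0.0215    ]
129.16974881064482 0.04752003471364942Traceback (most recent call last):
  File "<stdin>", line 11, in <module>
    return umr_minimum(a, axis, None, out, keepdims, initial, where)
ValueError: zero-size array to reduction operation minimum which has no identity
```

```bash
python3 - <<'E'
from h import *
p=bot.grab_frame('top')
im=cv2.GaussianBlur(p['image'],(3,3),0).astype(float)
# greenness: g - (b+r)/2 ; plate ~bluish
q=im[...,0]-im[...,1]
print(np.round(q[225,350:440:3]), np.round(q[235:262:2,395]))
L=[];Rr=[];B=[]
def edge(prof,x0):
    d=np.abs(np.diff(prof)); i=d.argmax(); i0=max(i-2,0); w=d[i0:i+3]; return x0+.5+(w*np.arange(i0,i0+len(w))).sum()/w.sum()
for v in range(205,246):
    L.append((edge(q[v,354:370],354),v)); Rr.append((edge(q[v,419:435],419),v))
for u in range(368,422): B.append((u,edge(q[242:262,u],242)))
for n,e in(('L',L),('R',Rr),('B',B)):
    w=np.array([world(p,x,.01)[:2] for x in e]); vx,vy,x0,y0=cv2.fitLine(w.astype(np.float32),cv2.DIST_HUBER,0,.001,.001).ravel(); print(n,np.degrees(np.arctan2(vy,vx)),x0,y0,np.std(w,axis=0))
for c in [(364.6,129.6),(427.9,131.7),(425.8,252.5),(361.7,250.4)]: print(world(p,c,.01))
E
```

```text
[-39. -38. -39. -36.  -2.   5.   3.   5.   6.   7.   6.   5.   5.   7.
   7.   7.   6.   8.   6.   5.   4.   6.   6.   2.   1.   1. -23. -23.
 -23. -23.] [  6.   6.   6.   6.   7.   6.   5.   7.  -1. -29. -36. -36. -38. -41.]
L -1.4898202 0.5396356 -0.26964238 [0.02160461 0.00065879]
R -5.0974894 0.5419188 -0.3864949 [0.02148951 0.00209231]
B 88.147644 0.4928731 -0.32681647 [0.00095258 0.02746735]
[ 0.72110289 -0.27652308  0.01      ]
[ 0.71652096 -0.39258069  0.01      ]
[ 0.49233887 -0.38399303  0.01      ]
[ 0.49538507 -0.27098133  0.01      ]
```

```bash
python3 - <<'E'
from h import *
p=bot.grab_frame('top')
for u in range(430,640,20):
    print(u,[tuple(np.round(world(p,(u,v)),2)) for v in (200,260,300,340,380)])
p=bot.grab_frame('scene')
for px in [(590,40),(545,60),(540,120),(600,110),(520,180),(350,120)]: print(px,np.round(world(p,px),2))
p=bot.grab_frame('wrist');cv2.imwrite('pics/w0.png',p['image'])
o=bot.observe();T=np.eye(4);print(np.round(R.from_rotvec(o['tool_rot']).as_matrix().T@(p['world_from_camera'][:3,3]-o['tcp_pos']),3))
E
```

```text
430 [(np.float64(0.59), np.float64(-0.39), np.float64(0.0)), (np.float64(0.48), np.float64(-0.39), np.float64(0.0)), (np.float64(0.41), np.float64(-0.39), np.float64(0.0)), (np.float64(0.34), np.float64(-0.39), np.float64(0.0)), (np.float64(0.27), np.float64(-0.39), np.float64(0.0))]
450 [(np.float64(0.59), np.float64(-0.43), np.float64(0.0)), (np.float64(0.48), np.float64(-0.43), np.float64(0.0)), (np.float64(0.41), np.float64(-0.43), np.float64(0.0)), (np.float64(0.34), np.float64(-0.42), np.float64(0.0)), (np.float64(0.27), np.float64(-0.42), np.float64(0.0))]
470 [(np.float64(0.8), np.float64(-0.68), np.float64(-0.84)), (np.float64(0.58), np.float64(-0.67), np.float64(-0.84)), (np.float64(0.44), np.float64(-0.6), np.float64(-0.58)), (np.float64(0.32), np.float64(-0.63), np.float64(-0.69)), (np.float64(0.19), np.float64(-0.66), np.float64(-0.83))]
490 [(np.float64(0.8), np.float64(-0.75), np.float64(-0.84)), (np.float64(0.58), np.float64(-0.74), np.float64(-0.84)), (np.float64(0.43), np.float64(-0.61), np.float64(-0.39)), (np.float64(0.33), np.float64(-0.62), np.float64(-0.47)), (
[... 1616 characters left out ...]
0.9), np.float64(-0.37)), (np.float64(0.43), np.float64(-0.86), np.float64(-0.31)), (np.float64(0.33), np.float64(-0.88), np.float64(-0.37)), (np.float64(0.19), np.float64(-1.11), np.float64(-0.84))]
630 [(np.float64(0.8), np.float64(-1.23), np.float64(-0.84)), (np.float64(0.53), np.float64(-0.94), np.float64(-0.37)), (np.float64(0.43), np.float64(-0.94), np.float64(-0.37)), (np.float64(0.34), np.float64(-0.93), np.float64(-0.37)), (np.float64(0.19), np.float64(-1.17), np.float64(-0.84))]
(590, 40) [-0.06 -1.21  0.2 ]
(545, 60) [ 0.05 -1.22  0.14]
(540, 120) [ 0.05 -1.07  0.  ]
(600, 110) [-0.09 -1.01  0.06]
(520, 180) [ 0.04 -1.28 -0.3 ]
(350, 120) [ 0.74 -1.79 -0.33]
[ 0.081  0.001 -0.161]
```

View pics/w0.png

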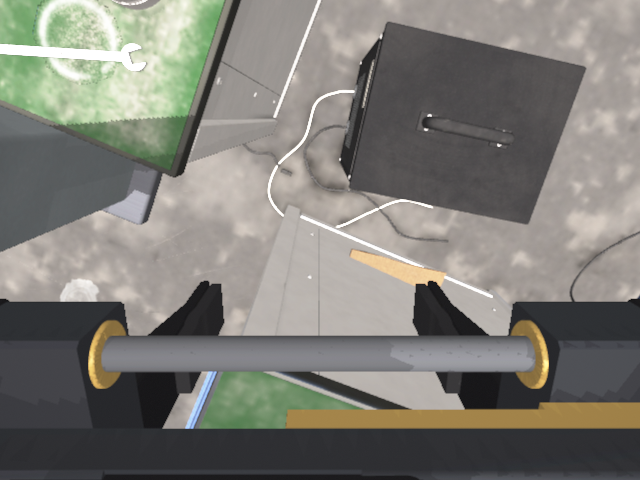

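```bash
cat >> h.py <<'E'
def plan(pos,head=None,show=True):
    o=bot.observe();Rt=R.from_rotvec(o['tool_rot'])
    if head is None:
        x=Rt.as_matrix()[:,0]; head=np.degrees(np.arctan2(x[1],x[0]))
    h=np.radians(head); tgt=R.from_matrix(np.array([[np.cos(h),np.sin(h),0],[np.sin(h),-np.cos(h),0],[0,0,-1]]))
    d=Rt.inv().apply(np.array(pos)-o['tcp_pos'])/.03
    r=np.degrees((Rt.inv()*tgt).as_rotvec())/6
    x=Rt.as_matrix()[:,0]
    print('t',round(o['t'],2),'tcp',np.round(o['tcp_pos'],4),'head',np.round(np.degrees(np.arctan2(x[1],x[0])),2),'F',np.round(o['contact_force'],1),'open',round(o['opening'],4))
    print('row',np.round(d,3),np.round(r,3))
E
python3 -c "
from h import *
plan((.371,-.349,.16),-51)"
```

```text
t 1.4 tcp [ 0.249  -0.5733  0.2226] head 23.48 F [-0.5 -0.1  0.4] open 0.0868
row [ 6.708 -5.237  2.086] [ 1.0000e-03 -1.0000e-03  1.2414e+01]
```

Call:
{"op": "move_arm", "data": {"steps": [[[0.7, -0.5, 0.2, 0, 0, 1.1], [1.4, -1.0, 0.4, 0, 0, 2.2], [2.1, -1.6, 0.6, 0, 0, 3.3], [2.8, -2.1, 0.8, 0, 0, 4.4], [3.5, -2.6, 1.0, 0, 0, 5.5], [4.2, -3.2, 1.2, 0, 0, 6.6], [4.9, -3.7, 1.4, 0, 0, 7.7], [5.6, -4.3, 1.6, 0, 0, 8.8], [6.2, -4.8, 1.8, 0, 0, 9.9], [6.7, -5.2, 2.0, 0, 0, 11.0]]], "gripper": 100, "squeeze": 25}}

```text
t: 2.23
tcp_pos: [0.3722, -0.3482, 0.1625]
tool_rot: [-2.925, 1.145, -0.001]
contact_force: [0.6, 0.5, -0.1]
opening: 0.087
```

```bash
python3 - <<'E'
from h import *
p=bot.grab_frame('wrist');cv2.imwrite('pics/w1.png',p['image'])
for t,z in [('cap_axis',0),('stub_end',.0215),('sample_cap',0)]:
    for d in bot.place_of(p,t)[:1]: print(t,round(d['conf'],2),np.round(d['position'],1),np.round(world(p,d['position'],z),4))
plan((.371,-.349,.16),-51)
E
```

```text
cap_axis 0.69 [317.1 216.3] [ 0.3746 -0.3483  0.    ]
stub_end 0.89 [308.8 279.1] [ 0.3437 -0.3104  0.0215]
sample_cap 0.67 [319.9 226.5] [ 0.3664 -0.344   0.    ]
t 2.43 tcp [ 0.3713 -0.3502  0.1627] head -42.34 F [-0.9  0.   0.6] open 0.0868
row [-0.032 -0.023  0.091] [ 0.003 -0.003  1.444]
```

View pics/w1.png

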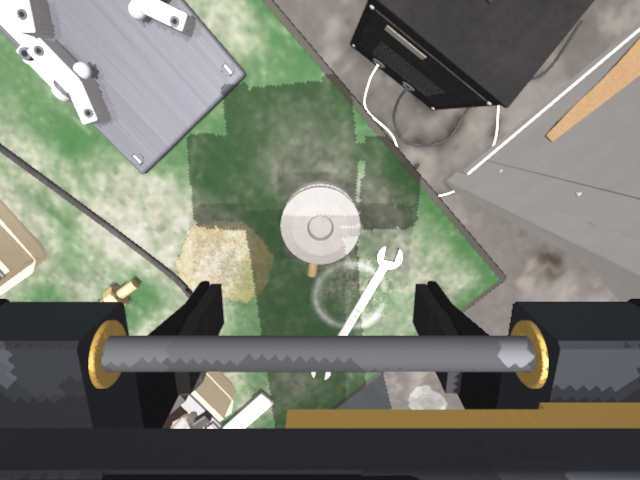

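The wrist view shows the cap's top centred at about (320,226) and the stub end at about (312,276). The gripper is above the cap.

```bash
python3 - <<'E'
from h import *
p=bot.grab_frame('wrist')
a=world(p,(319.8,226.5),.036);b=world(p,(312,276),.0215);print(a,b,np.degrees(np.arctan2(*(b-a)[1::-1])),np.hypot(*(b-a)[:2]))
m=bot.masks_of(p,'sample_cap')[0]['mask']
K=p['camera_matrix'];T=p['world_from_camera']
v,u=np.nonzero(m&(p['range_z']>0)); r=p['range_z'][v,u]
d=np.stack([(u-K[0,2])/K[0,0],-(v-K[1,2])/K[1,1],-np.ones(len(u))],1)*r[:,None]
c=d@T[:3,:3].T+T[:3,3]
q=c[c[:,2]>.03]; print(cv2.minEnclosingCircle((q[:,:2]*1000).astype(np.float32)),np.median(q[:,2]))
s=c[(np.hypot(*(c[:,:2]-a[:2]).T)>.034)&(c[:,2]>.012)&(c[:,2]<.03)];print(len(s),s.mean(0),np.degrees(np.arctan2(*(s.mean(0)-a)[1::-1])))
E
```

```text
[ 0.3727405 -0.3524743  0.036    ] [ 0.34260517 -0.31641883  0.0215    ] 129.88903534903318 0.04699079608212918
((372.8450927734375, -349.22943115234375), 30.963417053222656) 0.03455058723469939
86 [ 0.34547667 -0.31535171  0.0130409 ] 126.29456884423801
```

```bash
python3 -c "
from h import *
plan((.3722,-.350,.008),-50.5)"
```

```text
t 2.53 tcp [ 0.3708 -0.3512  0.1629] head -42.48 F [ 0.7 -0.6  0.1] open 0.0869
row [ 4.000e-03 -6.500e-02  5.164e+00] [ 0.003 -0.007  1.337]
```

Call:
{"op": "move_arm", "data": {"steps": [[[0, -0.06, 0.6, 0, 0, 0.7], [0, -0.06, 1.3, 0, 0, 1.34], [0, -0.06, 2.0, 0, 0, 1.34], [0, -0.06, 2.7, 0, 0, 1.34], [0, -0.06, 3.4, 0, 0, 1.34], [0, -0.06, 4.0, 0, 0, 1.34], [0, -0.06, 4.5, 0, 0, 1.34], [0, -0.06, 4.9, 0, 0, 1.34], [0, -0.06, 5.15, 0, 0, 1.34], [0, -0.06, 5.15, 0, 0, 1.34]]]}}

```text
t: 3.37
tcp_pos: [0.3708, -0.3503, 0.0071]
tool_rot: [2.841, -1.341, -0.003]
contact_force: [-0.5, 0.2, 0.2]
opening: 0.0872
```

```bash
python3 - <<'E'
from h import *
p=bot.grab_frame('wrist');cv2.imwrite('pics/w2.png',p['image'])
plan((.3722,-.350,.008),-50.5)
E
```

```text
t 3.42 tcp [ 0.3714 -0.3505  0.0081] head -50.55 F [-0.5  0.1 -0.1] open 0.0869
row [ 0.004 -0.033  0.004] [ 0.006  0.002 -0.008]
```

View pics/w2.png

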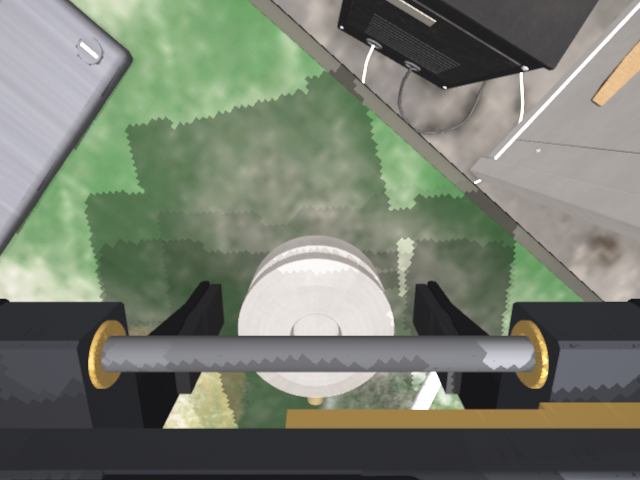

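The cap is centred between the fingers, at about (316,330). The stub is directly behind it at about (316,400). Closing now.

Call:
{"op": "move_arm", "data": {"steps": [[[0, 0, 0, 0, 0, 0], [0, 0, 0, 0, 0, 0], [0, 0, 0, 0, 0, 0], [0, 0, 0, 0, 0, 0], [0, 0, 0, 0, 0, 0], [0, 0, 0, 0, 0, 0], [0, 0, 0, 0, 0, 0], [0, 0, 0, 0, 0, 0], [0, 0, 0, 0, 0, 0], [0, 0, 0, 0, 0, 0]]], "gripper": 50, "squeeze": 25}}

```text
t: 4.25
tcp_pos: [0.3717, -0.3507, 0.0085]
tool_rot: [2.84, -1.341, 0.0]
contact_force: [-1.2, 0.8, 5.8]
opening: 0.0614
```

```bash
python3 - <<'E'
from h import *
plan((.3722,-.350,.07),-50.5)
plan((.515,-.328,.07),-1.8)
E
```

```text
t 4.25 tcp [ 0.3717 -0.3507  0.0085] head -50.54 F [-1.2  0.8  5.8] open 0.0614
row [-0.005 -0.027 -2.048] [ 0.005 -0.004 -0.007]
t 4.25 tcp [ 0.3717 -0.3507  0.0085] head -50.54 F [-1.2  0.8  5.8] open 0.0614
row [ 2.454 -4.168 -2.049] [ 6.000e-03 -2.000e-03 -8.123e+00]
```

Call:
{"op": "move_arm", "data": {"steps": [[[0, 0, -0.7, 0, 0, 0], [0, 0, -1.4, 0, 0, -0.2], [0.3, -0.4, -2.0, 0, 0, -1.2], [0.65, -1.0, -2.0, 0, 0, -2.3], [1.0, -1.65, -2.0, 0, 0, -3.4], [1.35, -2.3, -2.0, 0, 0, -4.5], [1.7, -2.9, -2.0, 0, 0, -5.6], [2.05, -3.5, -2.0, 0, 0, -6.7], [2.3, -3.95, -2.0, 0, 0, -7.6], [2.45, -4.17, -2.0, 0, 0, -8.12]]]}}

```text
t: 5.08
tcp_pos: [0.5165, -0.3261, 0.0675]
tool_rot: [-3.14, 0.038, 0.001]
contact_force: [1.1, -0.2, -4.2]
opening: 0.0613
```

```bash
python3 - <<'E'
from h import *
for n in('wrist','top'):
    p=bot.grab_frame(n);cv2.imwrite(f'pics/{n}3.png',p['image'] if n=='wrist' else cv2.resize(p['image'][110:300,330:460],None,fx=3,fy=3))
    for t,z in [('mouth',.01),('head_zero',.01),('cap_axis',.06),('stub_end',.083)]:
        for d in bot.place_of(p,t)[:1]: print(n,t,round(d['conf'],2),np.round(d['position'],1),np.round(world(p,d['position'],z),4))
plan((.515,-.328,.07),-1.8)
E
```

```text
wrist mouth 0.88 [322.  213.7] [ 0.5458 -0.3292  0.01  ]
wrist head_zero 0.59 [323.5 114.7] [ 0.5997 -0.3311  0.01  ]
wrist stub_end 0.6 [317.4 415.3] [ 0.4701 -0.3249  0.083 ]
top stub_end 0.68 [239.9 272.3] [ 0.4476 -0.0693  0.083 ]
t 5.58 tcp [ 0.5145 -0.3282  0.0686] head -1.89 F [ 0.1 -0.1 -4.4] open 0.0615
row [ 0.017 -0.007 -0.047] [ 0.009  0.002 -0.015]
```

View pics/wrist3.png

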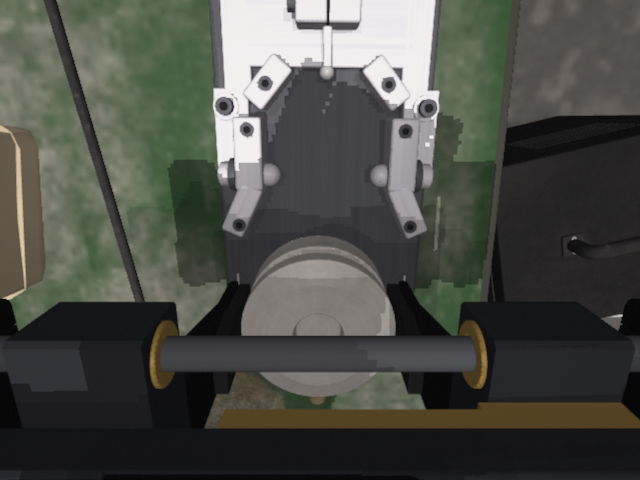

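View pics/top3.png

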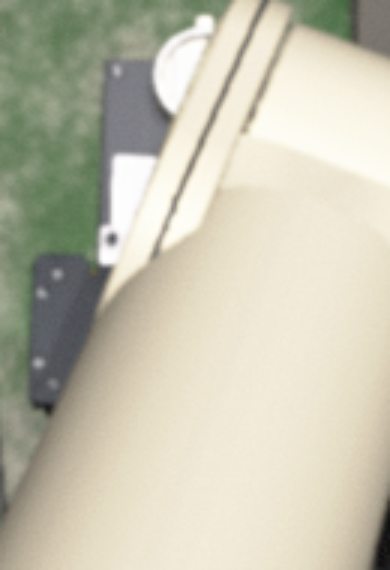

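The wrist view shows the mouth clearly, with cheek tips at about (238,235) and (412,235), plungers at (271,174) and (379,174), and the spindle tip at (327,72). The cap is held straight with its stub to the rear at (317,398).

```bash
python3 - <<'E'
from h import *
p=bot.grab_frame('wrist')
y=np.radians(-1.8);o=np.array([.598,-.3307]);ex=np.array([np.cos(y),np.sin(y)]);ey=np.array([-ex[1],ex[0]])
for n,c,z in [('tipL',(233,236),.032),('tipR',(417,235),.032),('tipLin',(249,233),.032),('tipRin',(401,233),.032),('ballL',(271,174),.026),('ballR',(379,174),.026),('spind',(327,72),.026),('postL',(246,129),.032),('postR',(405,131),.032)]:
    w=world(p,c,z)[:2]; print(n,np.round(w,4),'gauge',np.round([(w-o)@ex*1e3,(w-o)@ey*1e3],1),'depth',np.round(world(p,c),4))
E
```

```text
tipL [ 0.5382 -0.2843] gauge [-61.2  44.5] depth [ 0.5317 -0.2791  0.0096]
tipR [ 0.5356 -0.3811] gauge [-60.8 -52.3] depth [ 5.260e-01 -3.891e-01  4.000e-04]
tipLin [ 0.5396 -0.2929] gauge [-59.6  36. ] depth [ 0.5335 -0.2888  0.0105]
tipRin [ 0.537  -0.3727] gauge [-59.7 -43.9] depth [ 0.5361 -0.3733  0.029 ]
ballL [ 0.5692 -0.3058] gauge [-29.5  24. ] depth [ 0.5691 -0.3057  0.0251]
ballR [ 0.5674 -0.3616] gauge [-29.6 -31.9] depth [ 0.5675 -0.3615  0.0267]
spind [ 0.6171 -0.336 ] gauge [19.3 -4.7] depth [ 0.6187 -0.3364  0.0106]
postL [ 0.5922 -0.2959] gauge [-6.9 34.6] depth [ 0.5922 -0.2957  0.0312]
postR [ 0.5887 -0.3731] gauge [ -8.  -42.7] depth [ 0.5887 -0.3732  0.0315]
```

```bash
python3 - <<'E'
from h import *
plan((.513,-.331,.020),-2)
E
```

```text
t 5.63 tcp [ 0.5146 -0.3281  0.0686] head -1.87 F [-0.3  0.2 -4.4] open 0.0615
row [-0.051  0.098  1.62 ] [0.008 0.001 0.022]
```

Call:
{"op": "move_arm", "data": {"steps": [[[-0.05, 0.1, 0.3, 0, 0, 0], [-0.05, 0.1, 0.6, 0, 0, 0], [-0.05, 0.1, 0.9, 0, 0, 0], [-0.05, 0.1, 1.15, 0, 0, 0], [-0.05, 0.1, 1.35, 0, 0, 0], [-0.05, 0.1, 1.5, 0, 0, 0], [-0.05, 0.1, 1.58, 0, 0, 0], [-0.05, 0.1, 1.62, 0, 0, 0], [-0.05, 0.1, 1.64, 0, 0, 0], [-0.05, 0.1, 1.64, 0, 0, 0]]]}}

```text
t: 6.47
tcp_pos: [0.5132, -0.3312, 0.0197]
tool_rot: [3.14, -0.051, 0.0]
contact_force: [-1.0, -0.5, -4.3]
opening: 0.0612
```

Call:
{"op": "move_arm", "data": {"steps": [[[0, 0, 0.01, 0, 0, 0], [0, 0, 0.02, 0, 0, 0], [0, 0, 0.03, 0, 0, 0], [0, 0, 0.03, 0, 0, 0]]]}}

```text
t: 6.8
tcp_pos: [0.5133, -0.3312, 0.0188]
tool_rot: [3.14, -0.051, 0.001]
contact_force: [-0.3, 0.1, -3.0]
opening: 0.0611
```

Call:
{"op": "move_arm", "data": {"steps": [[[0, 0, 0.01, 0, 0, 0], [0, 0, 0.02, 0, 0, 0], [0, 0, 0.03, 0, 0, 0], [0, 0, 0.03, 0, 0, 0]]]}}

```text
t: 7.13
tcp_pos: [0.5133, -0.3313, 0.0186]
tool_rot: [3.14, -0.051, 0.001]
contact_force: [-3.5, 2.9, 5.7]
opening: 0.0613
```

Contact made, with weight transferred. Opening the fingers.

Call:
{"op": "move_arm", "data": {"steps": [[[0, 0, 0, 0, 0, 0], [0, 0, 0, 0, 0, 0], [0, 0, 0, 0, 0, 0], [0, 0, 0, 0, 0, 0], [0, 0, 0, 0, 0, 0], [0, 0, 0, 0, 0, 0]]], "gripper": 90}}

```text
t: 7.63
tcp_pos: [0.5134, -0.3312, 0.0186]
tool_rot: [3.14, -0.051, 0.001]
contact_force: [0.2, -0.1, 0.4]
opening: 0.0783
```

```bash
python3 - <<'E'
from h import *
p=bot.grab_frame('wrist');cv2.imwrite('pics/w4.png',p['image'])
plan((.425,-.328,.110),-2)
E
```

```text
t 7.68 tcp [ 0.5134 -0.3313  0.0186] head -1.87 F [0.4 0.  1. ] open 0.078
row [-2.947 -0.009 -3.049] [ 0.013 -0.006  0.022]
```

View pics/w4.png

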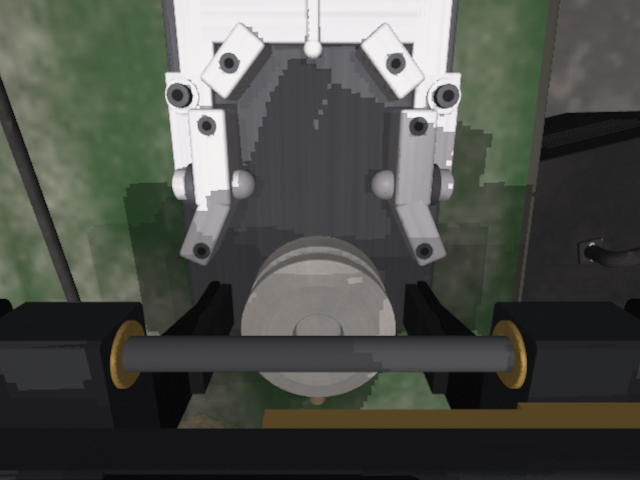

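```bash
python3 - <<'E'
from h import *
p=bot.grab_frame('wrist')
print(p['camera_matrix'])
for n,c,z in [('cap',(318.5,330),.046),('L',(202,250),.032),('R',(425,251),.032),('ballL',(242,184),.026),('ballR',(383,184),.026),('spind',(313,49),.026),('postL',(206,126),.032),('postR',(418,126),.032)]:
    w=world(p,c,z)[:2]; print(n,np.round(w,4),np.round(world(p,c),4))
E
```

```text
[[392.8533002    0.         317.98380351]
 [  0.         392.8533002  238.09448397]
 [  0.           0.           1.        ]]
cap [ 0.5171 -0.3317] [ 0.5135 -0.3316  0.0398]
L [ 0.5463 -0.2863] [ 0.5463 -0.2863  0.032 ]
R [ 0.543 -0.375] [ 0.5428 -0.3751  0.0315]
ballL [ 0.5712 -0.3034] [ 0.5713 -0.3036  0.0271]
ballR [ 0.5693 -0.3588] [ 0.5695 -0.3587  0.0269]
spind [ 0.6186 -0.333 ] [ 0.6189 -0.333   0.0244]
postL [ 0.5935 -0.2934] [ 0.5935 -0.2935  0.0324]
postR [ 0.591  -0.3702] [ 0.591  -0.3702  0.0319]
```

Call:
{"op": "move_arm", "data": {"steps": [[[0, 0, -0.5, 0, 0, 0], [0, 0, -1.1, 0, 0, 0], [0, 0, -1.7, 0, 0, 0], [0, 0, -2.2, 0, 0, 0], [-0.5, 0, -2.2, 0, 0, 0], [-1.1, 0, -2.2, 0, 0, 0], [-1.7, 0, -2.2, 0, 0, 0], [-2.3, 0, -2.2, 0, 0, 0], [-2.6, 0, -2.2, 0, 0, 0], [-2.6, 0, -2.2, 0, 0, 0]]]}}

```text
t: 8.57
tcp_pos: [0.4337, -0.3292, 0.0846]
tool_rot: [3.139, -0.054, -0.0]
contact_force: [-0.6, -0.2, -0.2]
opening: 0.0783
```

Call:
{"op": "move_arm", "data": {"steps": [[[0, 0, 0, 0, 0, 0], [0, 0, 0, 0, 0, 0], [0, 0, 0, 0, 0, 0], [0, 0, 0, 0, 0, 0], [0, 0, 0, 0, 0, 0]]], "gripper": 24}}

```text
t: 8.98
tcp_pos: [0.4342, -0.329, 0.0845]
tool_rot: [3.14, -0.053, -0.0]
contact_force: [-0.4, 0.4, -0.3]
opening: 0.0531
```

```bash
python3 - <<'E'
from h import *
p=bot.grab_frame('wrist');cv2.imwrite('pics/w5.png',p['image'])
for t,z in [('cap_axis',.01),('stub_end',.0315)]:
    for d in bot.place_of(p,t)[:1]: print(t,round(d['conf'],2),np.round(d['position'],1),np.round(world(p,d['position'],z),4))
plan((.435,-.3287,.02),-1.87)
E
```

```text
cap_axis 0.65 [314.9 122.8] [ 0.5133 -0.3301  0.01  ]
t 9.13 tcp [ 0.4339 -0.3291  0.0845] head -1.96 F [-0.1 -0.7  0.8] open 0.041
row [ 0.036 -0.018  2.152] [ 0.016  0.002 -0.014]
```

View pics/w5.png

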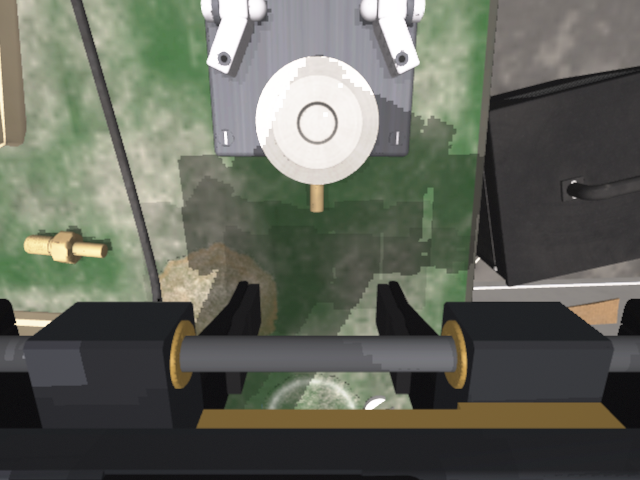

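The cap stands on the plate at (317,120) with its stub straight back to (317,212), in line with the tool. Lowering the half-closed fingers behind it.

Call:
{"op": "move_arm", "data": {"steps": [[[0, 0, 0.3, 0, 0, 0], [0, 0, 0.7, 0, 0, 0], [0, 0, 1.1, 0, 0, 0], [0, 0, 1.5, 0, 0, 0], [0, 0, 1.8, 0, 0, 0], [0, 0, 2.05, 0, 0, 0], [0, 0, 2.12, 0, 0, 0], [0, 0, 2.12, 0, 0, 0], [0, 0, 2.12, 0, 0, 0]]]}}

```text
t: 9.88
tcp_pos: [0.4341, -0.3293, 0.0211]
tool_rot: [3.139, -0.054, -0.0]
contact_force: [0.2, -0.1, 0.3]
opening: 0.0207
```

```bash
python3 - <<'E'
from h import *
p=bot.grab_frame('wrist');cv2.imwrite('pics/w6.png',p['image'])
plan((.470,-.330,.02),-1.87)
E
```

```text
t 9.93 tcp [ 0.4343 -0.3294  0.0214] head -1.96 F [ 0.3 -0.6  0.5] open 0.021
row [ 1.191 -0.022  0.048] [ 0.021 -0.004 -0.015]
```

View pics/w6.png

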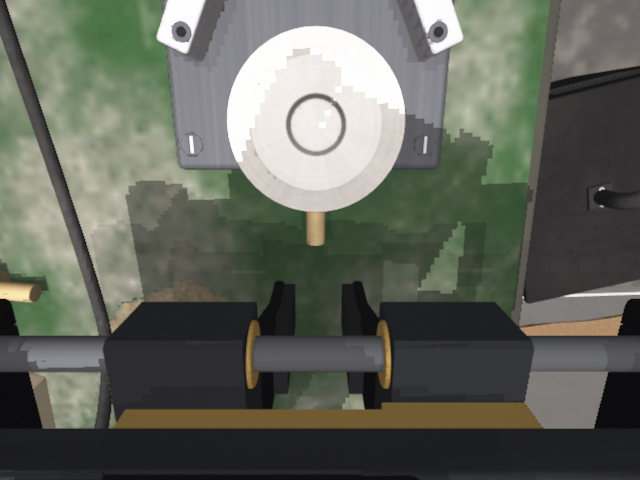

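The stub at column 316 is midway between the fingertips, at about 284 and 352. Advancing.

Call:
{"op": "move_arm", "data": {"steps": [[[0.2, 0, 0.04, 0, 0, 0], [0.5, 0, 0.04, 0, 0, 0], [0.8, 0, 0.04, 0, 0, 0], [1.0, 0, 0.04, 0, 0, 0], [1.1, 0, 0.04, 0, 0, 0], [1.2, 0, 0.04, 0, 0, 0], [1.3, 0, 0.04, 0, 0, 0], [1.3, 0, 0.04, 0, 0, 0]]]}}

```text
t: 10.6
tcp_pos: [0.4736, -0.3307, 0.0201]
tool_rot: [3.139, -0.053, 0.0]
contact_force: [-0.2, -0.4, -0.2]
opening: 0.0208
```

Call:
{"op": "move_arm", "data": {"steps": [[[0.04, 0, 0, 0, 0, 0], [0.08, 0, 0, 0, 0, 0], [0.12, 0, 0, 0, 0, 0], [0.16, 0, 0, 0, 0, 0], [0.2, 0, 0, 0, 0, 0]]]}}

```text
t: 11.02
tcp_pos: [0.4794, -0.3309, 0.02]
tool_rot: [3.139, -0.054, -0.0]
contact_force: [-2.0, -0.2, -0.1]
opening: 0.021
```

Call:
{"op": "move_arm", "data": {"steps": [[[0.06, -0.01, 0, 0, 0, 0], [0.12, -0.02, 0, 0, 0, 0], [0.18, -0.03, 0, 0, 0, 0], [0.24, -0.04, 0, 0, 0, 0], [0.3, -0.05, 0, 0, 0, 0], [0.36, -0.05, 0, 0, 0, 0], [0.42, -0.05, 0, 0, 0, 0], [0.48, -0.05, 0, 0, 0, 0]]]}}

```text
t: 11.68
tcp_pos: [0.494, -0.3298, 0.02]
tool_rot: [3.139, -0.053, -0.0]
contact_force: [-2.2, 0.0, 0.3]
opening: 0.0209
```

```bash
python3 - <<'E'
from h import *
p=bot.grab_frame('wrist');cv2.imwrite('pics/w7.png',p['image'])
plan((.50,-.330,.02),-1.87)
E
```

```text
t 11.73 tcp [ 0.4944 -0.3298  0.0201] head -1.94 F [-1.3 -0.1 -0.3] open 0.0206
row [0.187 0.    0.003] [ 0.018 -0.003 -0.012]
```

View pics/w7.png

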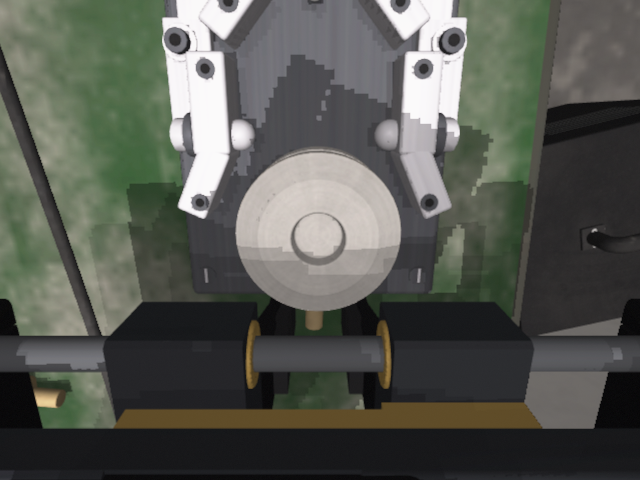

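The cap's centre is at column 318 and the plungers' midpoint is about 314.5, so the cap is about 1 mm to the right. I'll keep pushing gently and ease it left.

Call:
{"op": "move_arm", "data": {"steps": [[[0.05, -0.01, 0, 0, 0, 0], [0.1, -0.02, 0, 0, 0, 0], [0.15, -0.03, 0, 0, 0, 0], [0.2, -0.03, 0, 0, 0, 0], [0.25, -0.03, 0, 0, 0, 0], [0.3, -0.03, 0, 0, 0, 0], [0.35, -0.03, 0, 0, 0, 0], [0.4, -0.03, 0, 0, 0, 0]]]}}

```text
t: 12.4
tcp_pos: [0.5066, -0.3292, 0.02]
tool_rot: [3.139, -0.053, 0.0]
contact_force: [-1.6, -0.2, -0.4]
opening: 0.0206
```

Call:
{"op": "move_arm", "data": {"steps": [[[0.03, 0, 0, 0, 0, 0], [0.06, 0, 0, 0, 0, 0], [0.09, 0, 0, 0, 0, 0], [0.12, 0, 0, 0, 0, 0]]]}}

```text
t: 12.73
tcp_pos: [0.5094, -0.3295, 0.0199]
tool_rot: [3.14, -0.054, -0.002]
contact_force: [-6.7, -0.2, 3.9]
opening: 0.0209
```

Call:
{"op": "move_arm", "data": {"steps": [[[0.03, 0, 0, 0, 0, 0], [0.05, 0, 0, 0, 0, 0], [0.07, 0, 0, 0, 0, 0]]]}}

```text
t: 12.98
tcp_pos: [0.5105, -0.3297, 0.0199]
tool_rot: [3.14, -0.054, -0.005]
contact_force: [-6.7, 0.8, 4.6]
opening: 0.0207
```

Call:
{"op": "move_arm", "data": {"steps": [[[0.03, 0, 0, 0, 0, 0], [0.06, 0, 0, 0, 0, 0], [0.09, 0, 0, 0, 0, 0]]]}}

```text
t: 13.23
tcp_pos: [0.5122, -0.33, 0.0199]
tool_rot: [3.14, -0.055, -0.008]
contact_force: [-7.7, 1.1, 4.7]
opening: 0.0211
```

Call:
{"op": "move_arm", "data": {"steps": [[[0.03, 0, 0, 0, 0, 0], [0.06, 0, 0, 0, 0, 0], [0.09, 0, 0, 0, 0, 0]]]}}

```text
t: 13.48
tcp_pos: [0.5139, -0.3302, 0.02]
tool_rot: [3.14, -0.056, -0.011]
contact_force: [-7.5, 1.3, 5.0]
opening: 0.0208
```

```bash
python3 - <<'E'
from h import *
p=bot.grab_frame('wrist');cv2.imwrite('pics/w8.png',p['image'])
plan((.517,-.330,.02),-1.9)
print(bot.observe()['ft_torque'])
E
```

```text
t 13.53 tcp [ 0.5141 -0.3303  0.0199] head -2.04 F [-6.1  0.7  4.3] open 0.0209
row [ 0.097 -0.013 -0.002] [ 0.013  0.066 -0.023]
[0.14569705 1.30903892 0.02118625]
```

View pics/w8.png

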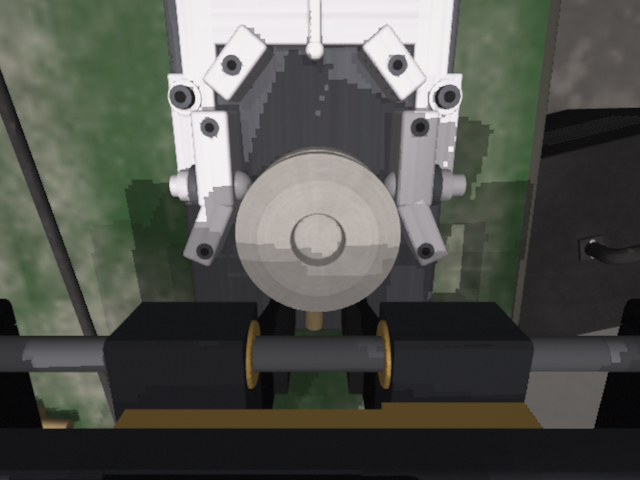

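The cap is pressing both plunger balls. It looks well centred, at column 318 against a guide midpoint of about 315. I'll continue and correct the slight tool tilt.

Call:
{"op": "move_arm", "data": {"steps": [[[0.03, 0, 0, 0, 0.07, 0], [0.06, 0, 0, 0, 0.07, 0], [0.09, 0, 0, 0, 0.09, 0], [0.12, 0, 0, 0, 0.11, 0]]]}}

```text
t: 13.87
tcp_pos: [0.5167, -0.3306, 0.0199]
tool_rot: [3.14, -0.057, 0.004]
contact_force: [-7.6, 0.2, 3.2]
opening: 0.0212
```

Call:
{"op": "move_arm", "data": {"steps": [[[0.03, 0, 0, 0, 0.02, 0], [0.06, 0, 0, 0, 0.04, 0], [0.09, 0, 0, 0, 0.06, 0], [0.12, 0, 0, 0, 0.06, 0]]]}}

```text
t: 14.2
tcp_pos: [0.5187, -0.3306, 0.0198]
tool_rot: [3.14, -0.058, 0.009]
contact_force: [-10.3, 3.5, 6.9]
opening: 0.0207
```

```bash
python3 - <<'E'
from h import *
plan((.5187,-.330,.02),-1.9)
print(bot.observe()['ft_torque'])
E
```

```text
t 14.2 tcp [ 0.5187 -0.3306  0.0198] head -2.1 F [-10.3   3.5   6.9] open 0.0207
row [-0.001 -0.021 -0.008] [ 0.006 -0.057 -0.034]
[0.6924696  2.2490954  0.06358444]
```

Call:
{"op": "move_arm", "data": {"steps": [[[0.0, -0.03, 0, 0, -0.03, 0], [0.02, -0.05, 0, 0, -0.04, 0], [0.04, -0.05, 0, 0, -0.04, 0]]]}}

```text
t: 14.45
tcp_pos: [0.5194, -0.3295, 0.0197]
tool_rot: [3.14, -0.058, 0.001]
contact_force: [-6.2, -0.3, 2.9]
opening: 0.0212
```

Side force is gone and the push has dropped. Continuing.

Call:
{"op": "move_arm", "data": {"steps": [[[0.03, -0.01, 0, 0, 0, 0], [0.06, -0.01, 0, 0, 0.01, 0], [0.09, -0.01, 0, 0, 0.02, 0], [0.12, -0.01, 0, 0, 0.03, 0]]]}}

```text
t: 14.78
tcp_pos: [0.5224, -0.3296, 0.0197]
tool_rot: [3.14, -0.059, 0.004]
contact_force: [-5.7, 0.2, 3.3]
opening: 0.0213
```

Call:
{"op": "move_arm", "data": {"steps": [[[0.03, -0.01, 0, 0, 0, 0], [0.06, -0.01, 0, 0, 0.01, 0], [0.09, -0.01, 0, 0, 0.02, 0]]]}}

```text
t: 15.03
tcp_pos: [0.5246, -0.3297, 0.0197]
tool_rot: [3.14, -0.06, 0.006]
contact_force: [-5.3, -0.1, 3.6]
opening: 0.0206
```

Call:
{"op": "move_arm", "data": {"steps": [[[0.03, -0.01, -0.01, 0, -0.03, -0.03], [0.06, -0.01, -0.01, 0, -0.03, -0.05], [0.1, -0.01, -0.01, 0, -0.02, -0.05], [0.14, -0.01, -0.01, 0, -0.02, -0.05]]]}}

```text
t: 15.37
tcp_pos: [0.5288, -0.3295, 0.0198]
tool_rot: [3.14, -0.051, 0.002]
contact_force: [-3.8, 0.5, -0.3]
opening: 0.0212
```

Call:
{"op": "move_arm", "data": {"steps": [[[0.03, -0.01, 0, 0, 0, 0], [0.06, -0.01, 0, 0, 0, 0], [0.1, -0.01, 0, 0, 0, 0], [0.14, -0.01, 0, 0, 0, 0]]]}}

```text
t: 15.7
tcp_pos: [0.5333, -0.3292, 0.0199]
tool_rot: [3.14, -0.051, 0.003]
contact_force: [-2.4, 0.6, -0.4]
opening: 0.0209
```

```bash
python3 - <<'E'
from h import *
p=bot.grab_frame('wrist');cv2.imwrite('pics/w9.png',p['image'])
plan((.54,-.330,.02),-1.9)
E
```

```text
t 15.75 tcp [ 0.5336 -0.3292  0.0199] head -1.86 F [-2.4 -0.3 -1.2] open 0.0209
row [ 0.214  0.021 -0.003] [ 0.009 -0.021  0.006]
```

View pics/w9.png

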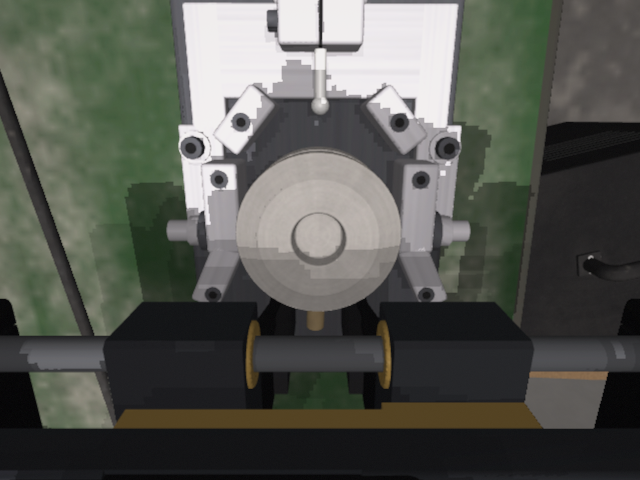

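Past the plungers. The cap is centred at 319 against a guide midpoint of about 320, and the spindle tip is ahead at (320,105). Continuing gently towards the seat.

Call:
{"op": "move_arm", "data": {"steps": [[[0.04, 0, 0, 0, 0, 0], [0.08, 0, 0, 0, 0, 0], [0.12, 0, 0, 0, 0, 0], [0.16, 0, 0, 0, 0, 0], [0.2, 0, 0, 0, 0, 0], [0.24, 0, 0, 0, 0, 0]]]}}

```text
t: 16.25
tcp_pos: [0.5411, -0.3293, 0.0199]
tool_rot: [3.14, -0.051, 0.004]
contact_force: [-1.8, 0.5, -1.5]
opening: 0.0211
```

Call:
{"op": "move_arm", "data": {"steps": [[[0.04, 0, 0, 0, 0, 0], [0.08, 0, 0, 0, 0, 0], [0.12, 0, 0, 0, 0, 0], [0.16, 0, 0, 0, 0, 0]]]}}

```text
t: 16.58
tcp_pos: [0.5461, -0.3295, 0.02]
tool_rot: [3.14, -0.051, 0.004]
contact_force: [-1.5, -0.6, -0.4]
opening: 0.0212
```

Call:
{"op": "move_arm", "data": {"steps": [[[0.03, 0, 0, 0, 0, 0], [0.06, 0, 0, 0, 0, 0], [0.09, 0, 0, 0, 0, 0], [0.12, 0, 0, 0, 0, 0]]]}}

```text
t: 16.92
tcp_pos: [0.5496, -0.3296, 0.0199]
tool_rot: [3.14, -0.051, 0.004]
contact_force: [-2.8, 0.2, -0.8]
opening: 0.0212
```

Call:
{"op": "move_arm", "data": {"steps": [[[0.02, 0, 0, 0, 0, 0], [0.04, 0, 0, 0, 0, 0], [0.06, 0, 0, 0, 0, 0]]]}}

```text
t: 17.17
tcp_pos: [0.5505, -0.3299, 0.0198]
tool_rot: [3.14, -0.052, 0.001]
contact_force: [-8.2, 0.0, 2.7]
opening: 0.0208
```

The force is rising, so this is the seat. I'll press to about 11 N and check.

Call:
{"op": "move_arm", "data": {"steps": [[[0.02, 0, 0, 0, 0, 0], [0.04, 0, 0, 0, 0, 0], [0.05, 0, 0, 0, 0, 0]]]}}

```text
t: 17.42
tcp_pos: [0.5508, -0.3303, 0.0198]
tool_rot: [3.14, -0.052, -0.003]
contact_force: [-10.1, 0.8, 4.4]
opening: 0.0208
```

```bash
python3 - <<'E'
from h import *
p=bot.grab_frame('wrist');cv2.imwrite('pics/w10.png',p['image'])
plan((.551,-.330,.02),-1.9); print(bot.observe()['ft_torque'])
E
```

```text
t 17.47 tcp [ 0.5507 -0.3303  0.0198] head -1.91 F [-8.8 -0.2  3.8] open 0.0212
row [ 0.008 -0.011 -0.006] [ 0.009  0.018 -0.002]
[0.20829991 1.86073537 0.06424614]
```

View pics/w10.png

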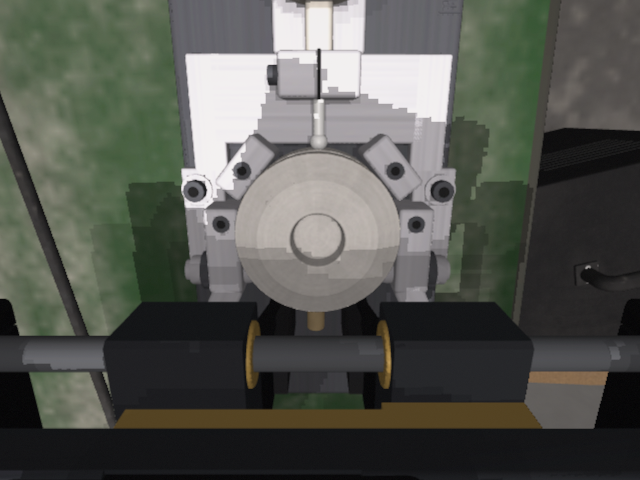

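The cap now sits against both V blocks, with the spindle ball at (318,141). The visible rod has shortened from about 57 px to about 43 px, roughly 5 mm. I'll rock it sideways while pressing to bed both faces.

Call:
{"op": "move_arm", "data": {"steps": [[[0.04, -0.02, 0, 0, 0.02, 0], [0.05, -0.05, 0, 0, 0.02, 0], [0.05, -0.05, 0, 0, 0.02, 0]]]}}

```text
t: 17.72
tcp_pos: [0.5508, -0.3302, 0.0199]
tool_rot: [3.139, -0.054, -0.003]
contact_force: [-8.7, -2.3, 3.4]
opening: 0.021
```

Call:
{"op": "move_arm", "data": {"steps": [[[0.03, 0.03, 0, 0, 0.02, 0], [0.045, 0.06, 0, 0, 0.02, 0], [0.045, 0.08, 0, 0, 0.02, 0]]]}}

```text
t: 17.97
tcp_pos: [0.5511, -0.3313, 0.0197]
tool_rot: [3.141, -0.054, -0.004]
contact_force: [-9.0, 6.5, 5.7]
opening: 0.021
```

Call:
{"op": "move_arm", "data": {"steps": [[[0.03, -0.02, 0, 0, 0.02, 0], [0.045, -0.03, 0, 0, 0.03, 0], [0.05, -0.03, 0, 0, 0.03, 0]]]}}

```text
t: 18.22
tcp_pos: [0.5512, -0.3307, 0.0196]
tool_rot: [-3.141, 0.054, 0.003]
contact_force: [-9.4, 0.5, 4.1]
opening: 0.021
```

Call:
{"op": "move_arm", "data": {"steps": [[[0.03, -0.005, 0, 0, 0.02, 0], [0.05, -0.005, 0, 0, 0.03, 0], [0.065, -0.005, 0, 0, 0.03, 0], [0.065, -0.005, 0, 0, 0.03, 0]]]}}

```text
t: 18.55
tcp_pos: [0.5512, -0.3308, 0.0196]
tool_rot: [-3.141, 0.055, 0.005]
contact_force: [-12.0, 1.7, 5.9]
opening: 0.0209
```

```bash
python3 - <<'E'
from h import *
p=bot.grab_frame('wrist');cv2.imwrite('pics/w11.png',cv2.resize(p['image'][20:330,160:480],None,fx=2.4,fy=1.93*1))
for n,c,z in [('cap',(318,231),.046)]: print(world(p,c,z))
print([ (round(d['conf'],2),d['position']) for d in bot.place_of(p,'dial_gauge_spindle')[:1]])
plan((.551,-.330,.02),-1.9)
E
```

```text
[ 0.59439259 -0.33243231  0.046     ]Traceback (most recent call last):
  File "<stdin>", line 4, in <module>
ValueError: it knows: cap_axis, fitting, gauge_base, head_zero, mouth, sample_cap, stub_end, tin
```

View pics/w11.png

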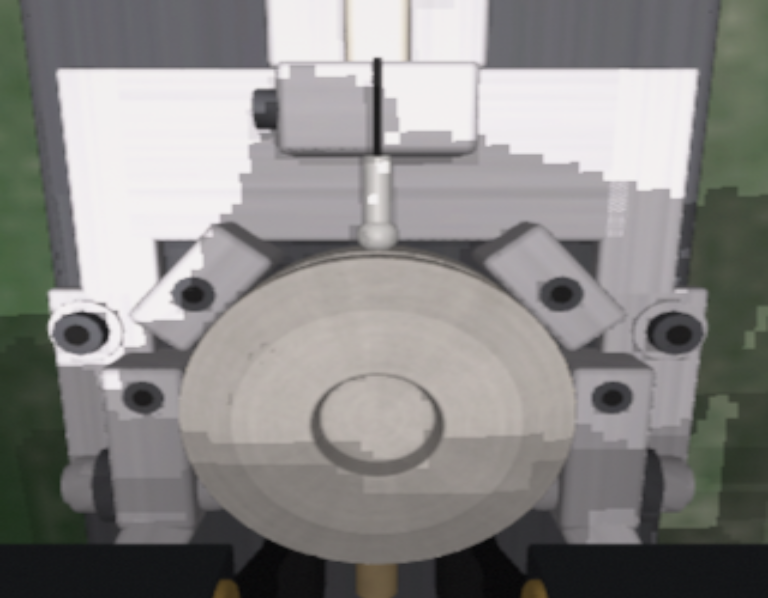

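The cap (column 377) is symmetric between the guide screws at 143 and 612, touches both V blocks, and has the stub centred behind. Pressed at 12 N. Backing off.

Call:
{"op": "move_arm", "data": {"steps": [[[-0.05, 0, 0, 0, 0, 0], [-0.15, 0, 0, 0, 0, 0], [-0.4, 0, 0, 0, 0, 0], [-0.8, 0, 0, 0, 0, 0], [-1.2, 0, 0, 0, 0, 0], [-1.2, 0, 0, 0, 0, 0]]]}}

```text
t: 19.1
tcp_pos: [0.5133, -0.3301, 0.0197]
tool_rot: [-3.141, 0.057, 0.006]
contact_force: [-0.4, -0.2, 0.3]
opening: 0.021
```

```bash
python3 - <<'E'
from h import *
p=bot.grab_frame('wrist');cv2.imwrite('pics/w12.png',p['image'])
for n,c,z in [('cap',(318,231),.046)]: pass
plan((.551,-.330,.02),-1.9)
for t,z in [('cap_axis',.01),('stub_end',.0315)]:
    for d in bot.place_of(p,t)[:1]: print(t,round(d['conf'],2),np.round(d['position'],1),np.round(world(p,d['position'],z),4))
E
```

```text
t 19.15 tcp [ 0.5145 -0.33    0.02  ] head -2.08 F [ 0.4  0.  -0.1] open 0.0207
row [ 1.215 -0.043 -0.004] [ 0.001  0.024 -0.029]
cap_axis 0.96 [311.3 128.5] [ 0.5908 -0.3302  0.01  ]
stub_end 0.71 [316.8 256.6] [ 0.5414 -0.3308  0.0315]
```

View pics/w12.png

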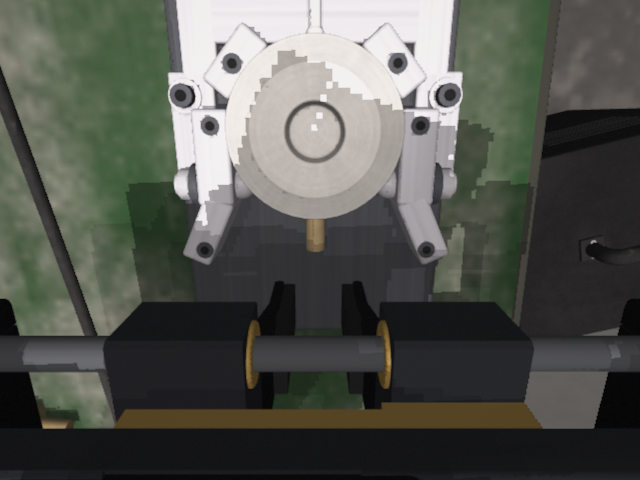

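The cap stays home, with its stub straight out at (316,235) and the hand clear. I'll lift and inspect the spindle from above.

Call:
{"op": "move_arm", "data": {"steps": [[[-0.1, 0, -0.5, 0, 0, 0], [-0.1, 0, -1.2, 0, 0, 0], [-0.1, 0, -2.0, 0, 0, 0], [-0.1, 0, -2.6, 0, 0, 0], [0.2, 0, -2.6, 0, 0, 0], [0.5, 0, -2.6, 0, 0, 0], [0.8, 0, -2.6, 0, 0, 0], [0.8, 0, -2.6, 0, 0, 0], [0.8, 0, -2.6, 0, 0, 0]]]}}

```text
t: 20.0
tcp_pos: [0.5403, -0.3296, 0.0968]
tool_rot: [-3.14, 0.053, 0.005]
contact_force: [-0.3, -0.9, -0.9]
opening: 0.0208
```

```bash
python3 - <<'E'
from h import *
p=bot.grab_frame('wrist');cv2.imwrite('pics/w13.png',p['image'])
cv2.imwrite('pics/w13z.png',cv2.resize(p['image'][0:200,210:430],None,fx=3,fy=3,interpolation=cv2.INTER_CUBIC))
plan((.551,-.330,.02),-1.9)
E
```

```text
t 20.05 tcp [ 0.5398 -0.3299  0.0969] head -1.98 F [0.3 0.7 0.6] open 0.0208
row [ 0.382 -0.006  2.562] [-0.012  0.031 -0.013]
```

View pics/w13.png

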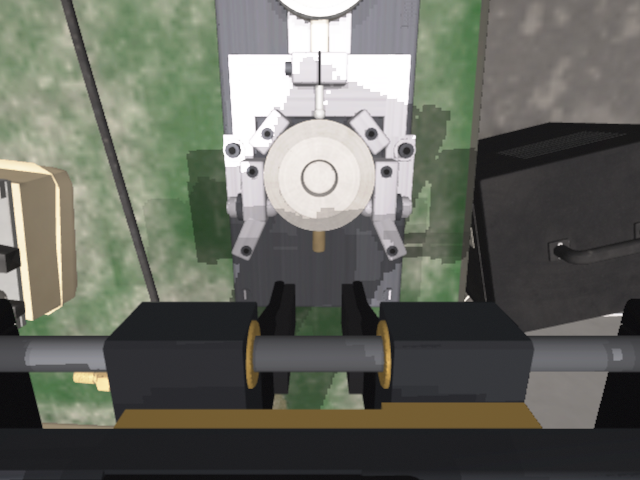

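View pics/w13z.png

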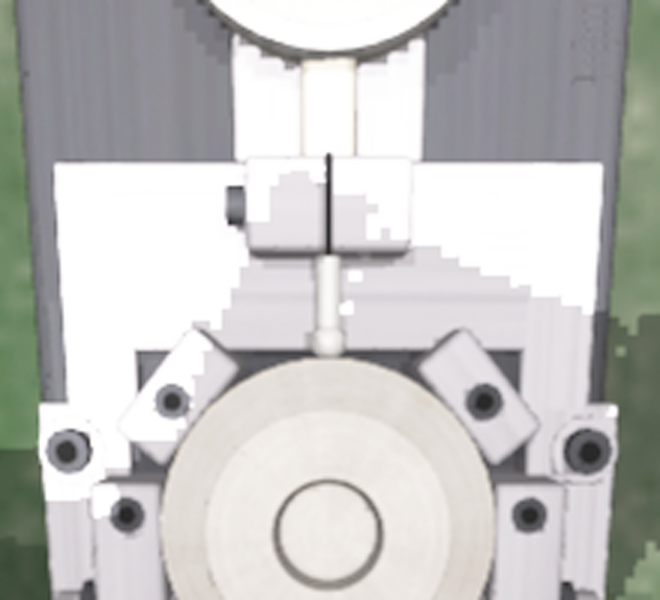

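```bash
python3 - <<'E'
from h import *
p=bot.grab_frame('wrist')
f=lambda u,v:(210+u/3,v/3)
b=world(p,f(327.5,341),.0275);l=world(p,f(172,402),.032);r=world(p,f(484,402),.032)
print('now',b,l,r,(b-(l+r)/2)[0]*1e3,'depth',world(p,f(327,341)))
c=world(p,f(328,533),.046);print('cap',c, 'gauge x,y', )
y=np.radians(-1.85);o=np.array([.598,-.3307]);ex=np.array([np.cos(y),np.sin(y)]);ey=np.array([-ex[1],ex[0]])
print((c[:2]-o)@ex,(c[:2]-o)@ey)
s=world(p,(318.5,250),.0315);print('stub',s,(s[:2]-o)@ex,(s[:2]-o)@ey)
# w9 with same relative camera: shift camera pose to TCP then
o9=np.array([.5336,-.3292,.0199]);n=bot.observe()
q=dict(p);T=p['world_from_camera'].copy();T[:3,3]+=o9-n['tcp_pos'];q['world_from_camera']=T
for px in [(320,105)]:
    b=world(q,px,.0275);l=world(q,(241,122),.032);r=world(q,(399,122),.032);print('before',b,l,r,(b-(l+r)/2)[0]*1e3)
E
```

```text
now [ 0.62352449 -0.33340736  0.0275    ] [ 0.61369496 -0.30418993  0.032     ] [ 0.61170834 -0.36206218  0.032     ] 10.82284318529081 depth [ 0.6235497  -0.3333164   0.02447092]
cap [ 0.59049278 -0.33237337  0.046     ] gauge x,y
-0.00744928083916751 -0.0019148517840510031
stub [ 0.54435083 -0.3303435   0.0315    ] -0.05363271630100363 -0.0013756385555339459
before [ 0.62006041 -0.33279345  0.0275    ] [ 0.61507348 -0.30387106  0.032     ] [ 0.61309975 -0.3612746   0.032     ] 5.9737937216720605
```

Measured spindle travel is about 4.9 mm, with the cap at x -7.4 mm and y -1.9 mm from the zero point and the hand well clear. Handing in.

```bash
python3 -c "
from h import *
print(bot.close_job(), bot.observe()['t'])"
```

```text
the job is handed in; nothing more can be done
the job is handed in; nothing more can be done
```

I stood the cap on the plate in front of the mouth with its stub pointing back. I then pushed it in with the fingertips either side of the stub and handed the job in at about 20 s; no verdict was reported.

- **Push:** The plungers took about 7–10 N. I gave way about 1 mm to the left when 3.5 N of side force built up there. At the seat I rocked the cap sideways and pressed it to 12 N.
- **Spindle:** My last pictures put its travel at about 4.9 mm, by comparing views before and after. This is camera-based, good to perhaps 0.5 mm, because the dial itself was not readable.
- **Cap position:** It sits against both V faces, about 7 mm before the zero point and 2 mm aside, within the allowed 13 mm and 5 mm. Its sideways position is uncertain by about 2 mm, since the top and wrist cameras disagreed by 2–3 mm on the gauge's centre line.
- **Stub and hand:** The stub end is about 54 mm before the zero point, near the centre line and pointing out of the mouth. The hand is clear above, with no contact force.
- **Other things on the bench:** The robot did not go near the fitting or the tin. I did not measure their positions again at the end.

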